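Release a push-fit air tube with the collet fork

TASK

Take the rigid blue tube out of the push-fit air fitting on the cobbler's bench: slide the yellow release fork into the fitting's guide until it bottoms on its end stop and push it home there with about 20 N, so that it holds the orange collet ring down; with the ring held down draw the tube straight up and out and stand it upright in the hole of the wooden block. Leave the fork seated in the fitting. Never force the fork (35 N is too much) or tug hard on a tube that is still gripped, and leave the other things on the bench where they are.

Things in the scene. Friction and masses are not known exactly. Their poses are not given: they have to be found in the camera images.
- fitting: Air fitting fixed to the bench: blue base 112 x 90 x 12 mm, aluminium block, orange collet ring round the upright blue tube, steel guide rails on both sides. Origin on the bench under the tube's axis; z up. The fork slides in along +x, from the -x side; a round gauge, 52 mm high, is on the +x side. Outside the rails an aluminium end stop for the fork, rigid, was set by hand: its place is not measured and must be felt.
- guide (a point): Point of the fitting on the tube's axis, 57 mm above the bench (ring's top when up). The guide: side walls at y = +-27.5 mm, lips overhanging from y = +-21 mm outwards with undersides 62 mm and tops 67 mm above the bench, ledges below at 50.5 mm; from x = -20 to 20 mm, with sloped lead-ins 10 mm long in front.
- ring (a joint): How far the orange collet ring (43 mm across, top 57 mm above the bench when up) is pressed, m: 0 up, about 0.0045 with the fork home, at most 0.006. Its spring returns it (2.5 N at the top, 5.6 N at 4.5 mm). Jaws inside hold the tube's ferrule and let go only above about 0.003.
- tube: Rigid blue steel tube, 16 mm across, 115 mm long, with a brass ferrule 20 mm across on its lowest 22 mm and a square dark steel head, 18 x 18 mm, on its top 50 mm; 0.22 kg, mostly the head. Origin at the centre of its lower end, z up, x and y square to the head's faces. At the start it stands in the fitting, lower end 14 mm above the bench, 62 mm showing above the lips. The jaws act over its first 30 mm of rise; it is clear of the fork after 50 mm.
- fork: Yellow release fork lying flat, 140 mm long, 9.5 mm thick, 90 g. Origin on its underside between the prongs; z up, x to the prong tips. Crossbar x = -46 to -32 mm, 84 mm wide. Goes in with x along the fitting's x, underside 52.5 mm above the bench, top under the lips; home when its crossbar meets the end stop: origin on the tube's axis or up to 10 mm short of it. It stays when let go.
- fork_slot (a point): On the underside between the prongs, 1 mm behind the fork's origin, where the ramp ends. Prongs at y = +-14 to 26.5 mm; the ramp rises from 0 here to 5 mm at x = 19 mm; thin tips from there to x = 38 mm (y = +-16 to 24.5 mm, 5 to 8 mm above the underside). Sliding in takes 5 to 10 N on the ramp; 13 mm short of the axis the ring is fully down.
- fork_tab (a point): Middle of the fork's upright grip tab (30 mm along the fork's x, 12 mm thick along y, from 9.5 to 40 mm above the underside); this point is at x = -85 mm, 28 mm above the underside.
- stand: Light wooden block 70 x 70 x 50 mm, fixed to the bench, with one upright hole in the middle of the top, 27 mm across, bevelled, 38 mm deep (its floor 12 mm above the bench). Origin at the centre of its underside.
- hammer: bystander: cobbler's hammer lying flat, about 0.25 m long
- last: bystander: wooden shoe last, about 170 x 74 x 110 mm
- jar: bystander: glass jar, 68 mm across, 80 mm high
- glue: bystander: yellow glue bottle with red cap, 54 mm across, 140 mm high
- heel: bystander: black rubber heel block, 55 x 58 x 22 mm
- brush: bystander: brush lying flat
- spare_pipe: bystander: small brass adapter lying flat, 90 mm long, 22 mm high
Not all that is in view belongs to the job. What is shaped like the fork but purple is not meant.

How it is judged:
On the way, in this order (a step that is already met when the one before it is completed fails the run):
1. the fork is pushed home on its end stop (contact forces on it together over 16 N, against 10 N at rest from the ring's spring) and holds the ring down (value of joint ring above 0.0037 m and x of fork in the frame of fitting between -0.0135 and 0.004 m and y of fork in the frame of fitting between -0.006 and 0.006 m and z of fork in the frame of fitting above 0.045 m and contact force between fork and fitting above 16 N), for 0.02 s.
2. the tube is drawn up out of the jaws while the fork holds the ring down (value of joint ring above 0.0037 m and x of fork in the frame of fitting between -0.0135 and 0.004 m and y of fork in the frame of fitting between -0.006 and 0.006 m and z of each of fork, tube in the frame of fitting above 0.045 m), for 0.1 s.
At the end, for the whole second after the job is handed in: The tube stands at rest in the block: lower end within 10 mm of the hole's axis and below 18 mm, leaning under 0.3 rad; the fork is still home (origin at most 13.5 mm short of the tube's axis and 6 mm beside it, over 45 mm above the bench), the ring pressed at least 3.7 mm (value of joint ring above 0.0037 m and x of fork in the frame of fitting between -0.0135 and 0.004 m and y of fork in the frame of fitting between -0.006 and 0.006 m and z of fork in the frame of fitting above 0.045 m and horizontal distance between tube and stand below 0.01 m and z of tube in the frame of stand below 0.018 m and angle between tube's own z axis and vertical below 0.3 rad and linear speed of each of tube, fork below 0.03 m/s); the robot touches nothing.
It fails at once if tube tugged or jammed in the fitting with more than 25 N (contact force between tube and fitting above 25 N).
It fails at once if fork forced against the fitting with more than 45 N (contact force between fork and fitting above 45 N).
It fails at once if tube rammed into the block with more than 30 N (contact force between tube and stand above 30 N).
It fails at once if gripper pushed on the fitting with more than 25 N (contact force between the fingers and fitting above 25 N).
It fails at once if a bystander moved more than 40 mm (distance of any of hammer, last, jar, glue, heel, brush, spare_pipe from where it was at the start of the episode above 0.04 m).
It also fails if it takes over 69 s, if anything falls off the work surface, if the arm or the gripper's body presses on something with over 40 N, if the wrist force passes 120 N, or if a joint passes its speed limit or range.

ROBOT

A 6-joint arm with a two-finger parallel gripper is mounted at the origin on the work surface. World frame = base frame: x ahead of the robot, y to its left, z up, the work surface at z = 0. Lengths are in m, angles in rad, forces in N, time in s.
With the tool pointing down it reaches from about 0.3 to 0.775 m from the base axis. Payload 14.6 kg.
Tool frame: the origin (TCP) lies midway between the tips of the shut fingers; the grasp point (between the pads) lies 19 mm behind it (ctrl.grip_depth is the z of the grasp point in the tool frame, in m); z points along the fingers, y is the line along which they close (so a half turn about z gives the same grasp; the last joint's range is limited). The gripper opens to 94 mm and grips with 3 to 60 N. Pads are 16 mm wide; open, the fingers measure 119 mm over their backs; the gripper's body (75 mm by 177 mm) begins 78 mm behind the grasp point.
Start: joints at [1.123, 0.3, 1.521, -0, 1.321, -0.067], TCP at [0.204, 0.511, 0.178] pointing down, gripper open.
Joint ranges: [-3.03, 3.03], [-0.79, 2.21], [0.23, 2.52], [-1.04, 4.18], [0, 3.07], [-2.55, 2.55]. Speed limits (rad/s): [2.22, 2.22, 2.57, 3.14, 3.14, 3.14].

INTERFACE

Orientations are given as [roll, pitch, yaw] about the fixed x, y, z axes, in that order (R = Rz(yaw) Ry(pitch) Rx(roll)).
In Python, from station import ctrl gives the robot as it stands. The module is installed in compiled form; this text tells all that it offers.
- The arm moves only by the tool carry_out, never from a script. Its argument "commands" is a list of rows, each a list of 3 entries, a list of its own where there are three numbers: the closure, from 0 (fully open) to 1 (shut), then the shift along the tool's x, y, z in mm, then the turn, a rotation vector about the tool's x, y, z in rad. In form: [[gripper, [tx, ty, tz], [wx, wy, wz]], ...]. A call has 1 to 10 rows; each row shifts and turns the commanded pose from where the row before left it, along the tool's axes as they then stand; what a row does not reach is not made up. A row lasts 1/8 s, in which the tool goes at most 62.5 mm and 10.7 degrees, less where a joint would pass 70% of its speed; a pose out of reach is approached as far as the arm can. A call with a gripper value outside its range is refused whole. The fingers move at their own pace and stop on an object; "squeeze" is the grip in N (left out, the last holds). Time passes only in rows, so rows that do not move let the fingers close. It gives the time, the measured TCP pose, the force, the opening and the grip force at its end, in the units of the state.
- ctrl.get_obs(): the state, without advancing time (a new reading comes with each control period).
- ctrl.camera(name): name is "scene" or "side" or "wrist"; returns a dict with "img" (480x640x3 uint8, blue, green, red), "camera_matrix" (3x3 intrinsics, pixels), "rvec" (rotation vector, rad) and "tvec" (3), from world to camera coordinates, as OpenCV has them. Camera axes: x right, y down, z forward; pixel columns grow to the right and rows downward; lengths in m; the calibration is good to about 2 mm. The wrist camera is an equidistant fisheye: a pixel r from the principal point sees the ray r / f radians off the axis. A picture is of the moment at which its call begins. There is no depth.
- ctrl.hand_in(): hands the job in; it is judged then, once.
Trained networks look in the newest picture that a camera, given by its name, has taken for a name from the list of things; names that differ only in an ending like _2 or _b are one class to them, and where a whole thing is asked for, a point or a joint stands for the part that bears it (a point fixed in the world has none). Each returns a list of dicts, best first, with "score" (0 to 1); they miss things now and then, are a little off and sometimes report something else, mostly with a low value. They report only what shows in the picture. A call takes as long as a camera call. They do not tell look-alikes from the thing itself.
- ctrl.outline_of(thing, camera): "region" (480x640 bool, what is visible of it).
- ctrl.place_of(thing, camera): "at" ([x, y, z] in m, in world coordinates, good to about 4 mm: a listed point, or the origin of a listed thing).
The state is a dict: "time_s": time; "qpos": joint angles; "joint_vel": joint speeds; "tau": joint torques, N m; "ee_pos": TCP position; "eef_rot": TCP orientation; "force": force on the tool from outside, world axes, zero at the start; "moment": the same for the moment, N m; "grip_width": finger opening in m; "grip_force": force on a finger pad.
Only numpy, scipy, OpenCV 4.12 (cv2) and the standard library are available. Lean on these libraries where they do the work, as an engineer would, in place of code of your own. Each camera call takes 0.05 s, during which the arm holds its last target. There are 200 camera calls.

## Working session

There is one attempt and no reset: what is moved stays moved. The work goes in short steps, Python scripts to look and compute and a tool call to move; the robot and the scene stay as the last step left them, time stands still between calls to the robot, and variables do not carry over. Pictures are saved under pics/ and viewed, at most 10 in all, crops included, and the job is handed in when it is done.

Besides the shell and the picture viewer there is one more tool, called after "Emit:" as a command line: name --argument value ..., lists and objects as JSON in quotes. carry_out: Moves the arm, as the interface text tells. Its arguments: {"type":"object","properties":{"commands":{"type":"array","items":{"type":"array"}},"squeeze":{"type":"number"}},"required":["commands"]}

```bash
mkdir -p pics; cat > h.py <<'E'
import numpy as np,cv2
from station import ctrl
from scipy.spatial.transform import Rotation as R
def snap(c,fn=None):
    d=ctrl.camera(c)
    if fn: cv2.imwrite('pics/'+fn,d['img'])
    return d
def proj(d,P):
    P=np.atleast_2d(np.array(P,float)); K=np.array(d['camera_matrix'])
    return cv2.projectPoints(P,np.array(d['rvec']),np.array(d['tvec']),K,None)[0][:,0]
def ray(d,uv):
    K=np.array(d['camera_matrix']);Rm=cv2.Rodrigues(np.array(d['rvec']))[0]
    v=np.linalg.inv(K)@np.array([uv[0],uv[1],1.]);return -Rm.T@np.array(d['tvec']).ravel(),Rm.T@v
def onz(d,uv,z):
    o,v=ray(d,uv);return o+v*(z-o[2])/v[2]
E
python3 - <<'E'
from h import *
print({k:np.round(v,4) for k,v in ctrl.get_obs().items()})
for c in ['scene','side']:
    d=snap(c,c+'0.png')
    for t in ['fitting','guide','tube','fork','fork_slot','fork_tab','stand','hammer','last','jar','glue','heel','brush','spare_pipe']:
        print(c,t,[(np.round(r['at'],3).tolist(),round(r['score'],2)) for r in ctrl.place_of(t,c)][:3])
E
```

```text
{'time_s': np.float64(0.0), 'qpos': array([ 1.1234,  0.3004,  1.5216, -0.    ,  1.3207, -0.0666]), 'joint_vel': array([ 0.0013, -0.0001, -0.0002, -0.0011, -0.0023,  0.    ]), 'tau': array([-4.00000e-04, -5.31809e+01, -3.52741e+01,  7.09000e-02,
        2.44000e-02, -2.00000e-04]), 'ee_pos': array([0.2043, 0.5103, 0.1772]), 'eef_rot': array([-3.1404e+00, -1.0000e-04,  2.7609e+00]), 'force': array([ 0.4258,  0.4221, -0.1229]), 'moment': array([ 0.029 ,  0.0093, -0.0018]), 'grip_force': np.float64(0.0), 'grip_width': np.float64(0.0941)}
scene fitting [([0.648, 0.047, -0.002], 0.64), ([0.692, -0.357, 0.0], 0.48)]
scene guide [([0.649, 0.044, 0.055], 0.92)]
scene tube []
scene fork [([0.233, 0.303, 0.004], 0.59)]
scene fork_slot [([0.597, 0.254, 0.002], 0.92), ([0.238, 0.305, -0.004], 0.75)]
scene fork_tab [([0.316, 0.335, 0.026], 0.95), ([0.515, 0.235, 0.026], 0.57)]
scene stand [([0.583, -0.268, 0.001], 0.83)]
scene hammer [([0.575, 0.426, 0.003], 0.61)]
scene last [([0.693, -0.356, -0.001], 0.9)]
scene jar [([0.763, 0.125, -0.0], 0.93)]
scene glue [([0.782, -0.111, 0.005], 0.82), ([0.7
[... 299 characters left out ...]
([0.648, 0.049, 0.014], 0.5)]
side fork [([0.239, 0.307, -0.003], 0.81), ([0.591, 0.256, -0.0], 0.77), ([0.698, -0.353, -0.004], 0.42)]
side fork_slot [([0.238, 0.304, -0.001], 0.9), ([0.597, 0.258, 0.001], 0.66)]
side fork_tab [([0.515, 0.23, 0.028], 0.95), ([0.317, 0.338, 0.026], 0.6)]
side stand [([0.583, -0.269, -0.002], 0.81)]
side hammer [([0.579, 0.423, 0.002], 0.8)]
side last [([0.695, -0.352, 0.002], 0.74), ([0.757, 0.125, 0.001], 0.21)]
side jar [([0.759, 0.123, 0.001], 0.59)]
side glue [([0.775, -0.109, -0.002], 0.86), ([0.647, 0.048, 0.057], 0.47)]
side heel [([0.716, -0.215, 0.002], 0.78)]
side brush [([0.472, -0.46, 0.001], 0.6)]
side spare_pipe [([0.711, 0.208, -0.001], 0.54)]
```

View pics/scene0.png

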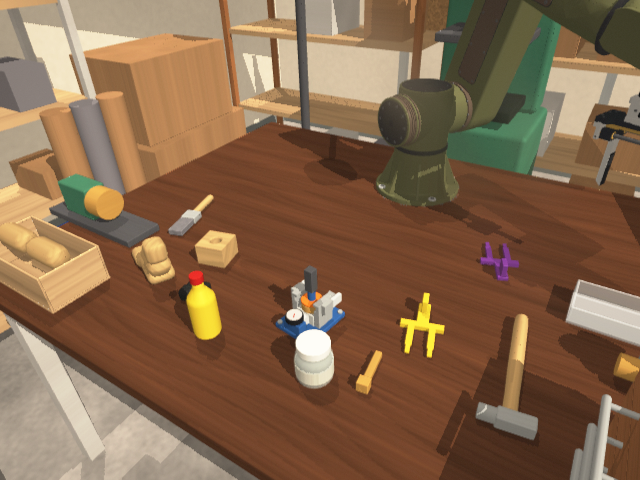

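View pics/side0.png

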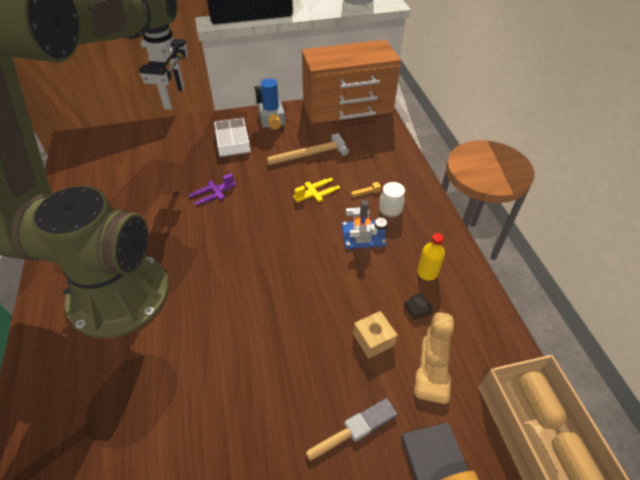

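Yellow fork is at scene (424,325) and side (316,190); the purple look-alike is at scene (498,260). Fitting is at scene (312,312), gauge at about (294,317). Next: the yaws of the fitting and the fork from enlarged crops.

```bash
python3 - <<'E'
from h import *
a=cv2.imread('pics/scene0.png');b=cv2.imread('pics/side0.png')
A=cv2.resize(a[255:345,270:370],(400,360),interpolation=cv2.INTER_CUBIC)
B=cv2.resize(b[190:260,335:395],(400,466),interpolation=cv2.INTER_CUBIC)[:360]
cv2.imwrite('pics/crop0.png',np.hstack([A,B]))
# fork orientation from outlines (yellow)
for c,im in (('scene',a),('side',b)):
    d=ctrl.camera(c)
    ring=ctrl.outline_of('fork',c)
    print(c,[(r['score'],np.round(np.argwhere(r['region']).mean(0))) for r in ring])
    hsv=cv2.cvtColor(d['img'],cv2.COLOR_BGR2HSV)
    m=cv2.inRange(hsv,(24,150,120),(34,255,255));n,l,s,ce=cv2.connectedComponentsWithStats(m)
    print([(s[i].tolist(),ce[i].round().tolist()) for i in range(1,n) if s[i,4]>40])
    for yaw in (0,.5,-.5): print(yaw,proj(d,np.array([[.648,.047,0]])+np.array([[56*np.cos(yaw),56*np.sin(yaw),12]])/1000).round(1))
    # blue base
    mb=cv2.inRange(hsv,(100,120,60),(125,255,255));mb[:, :270]=0;mb[:,400:]=0;mb[:190]=0;mb[350:]=0
    pts=np.argwhere(mb>0)[:,::-1];W=np.array([onz(d,p,.012)[:2] for p in pts])
    W=W[np.hypot(*(W-[.648,.047]).T)<.09]
    box=cv2.minAreaRect((W*1000).astype(np.float32));print('base',box)
E
```

```text
scene [(0.68, array([262., 500.])), (0.65, array([325., 422.]))]
[([188, 284, 32, 55, 1143], [205.0, 311.0]), ([401, 293, 43, 64, 850], [422.0, 326.0])]
0 [[296.2 332.6]]
0.5 [[309.8 335.6]]
-0.5 [[286.9 325.4]]
base ((653.0687255859375, 44.08058166503906), (104.00037384033203, 122.95897674560547), 81.8107681274414)
side [(0.79, array([191., 313.])), (0.67, array([427., 357.])), (0.57, array([189., 216.]))]
[([298, 179, 41, 21, 290], [317.0, 190.0])]
0 [[379.9 228.7]]
0.5 [[374.5 222.2]]
-0.5 [[380.6 236.2]]
base ((656.4353637695312, 43.244239807128906), (95.22850799560547, 112.81452178955078), 82.01732635498047)
```

View pics/crop0.png

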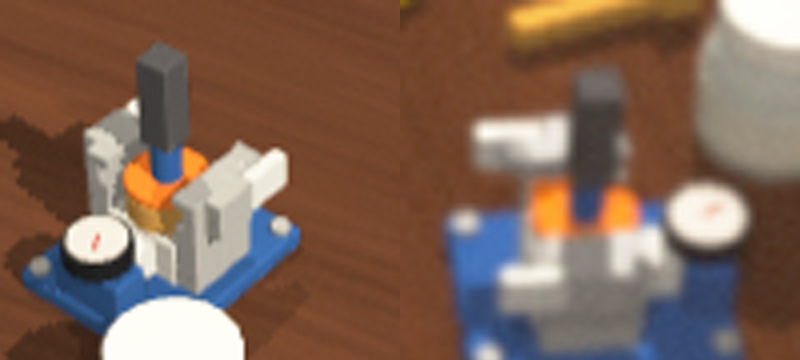

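The crop shows the gauge toward +x, so the fork goes in from the robot's side. Both base fits give a fitting yaw of about -0.14. I'll move over the fork tab and look with the wrist camera.

```bash
cat >> h.py <<'E'
def to(p,yaw):
    """shift (mm, tool axes) to p, then turn (rotvec, tool axes) to tool-down at yaw"""
    o=ctrl.get_obs();Rm=R.from_euler('xyz',o['eef_rot']);T=R.from_euler('xyz',[np.pi,0,yaw])
    print('t',round(float(o['time_s']),2),'tcp',np.round(o['ee_pos'],4),'F',np.round(o['force'],1),'shift_mm',np.round(Rm.inv().apply(np.array(p)-o['ee_pos'])*1000,1),'turn',np.round((Rm.inv()*T).as_rotvec(),3),'then shift in target axes',np.round(T.inv().apply(np.array(p)-o['ee_pos'])*1000,1))
E
python3 - <<'E'
from h import *
to([.515,.232,.16],3.42)
E
```

```text
t 1.7 tcp [0.2044 0.5106 0.1778] F [0.7 0.3 0.1] shift_mm [-391.9 -143.2   17.8] turn [ 0.     0.    -0.659] then shift in target axes [-222.1 -353.2   17.8]
```

Emit:
carry_out --commands '[[0, [-39, -14.3, 1.8], [0, 0, 0]], [0, [-39, -14.3, 1.8], [0, 0, 0]], [0, [-39, -14.3, 1.8], [0, 0, 0]], [0, [-39, -14.3, 1.8], [0, 0, 0]], [0, [-39, -14.3, 1.8], [0, 0, 0]], [0, [-39, -14.3, 1.8], [0, 0, 0]], [0, [-39, -14.3, 1.8], [0, 0, 0]], [0, [-39, -14.3, 1.8], [0, 0, 0]], [0, [-39, -14.3, 1.8], [0, 0, 0]], [0, [-39, -14.3, 1.8], [0, 0, 0]]]'

```text
time_s: 2.95
ee_pos: [0.5143, 0.2319, 0.1597]
eef_rot: [3.141, 0.0, 2.761]
force: [-0.3, 0.6, -0.9]
grip_width: 0.0941
grip_force: 0.0
```

Emit:
carry_out --commands '[[0, [0, 0, 0], [0, 0, -0.132]], [0, [0, 0, 0], [0, 0, -0.132]], [0, [0, 0, 0], [0, 0, -0.132]], [0, [0, 0, 0], [0, 0, -0.132]], [0, [0, 0, 0], [0, 0, -0.132]], [0, [0, 0, 0], [0, 0, 0]]]'

```text
time_s: 3.7
ee_pos: [0.5134, 0.2329, 0.1597]
eef_rot: [-3.142, -0.0, -2.863]
force: [0.6, 0.4, 1.3]
grip_width: 0.0942
grip_force: 0.0
```

```bash
python3 - <<'E'
from h import *
to([.515,.232,.16],3.42)
d=snap('wrist','w1.png')
print(d['camera_matrix'],d['tvec'],d['rvec'])
for t in ['fork','fork_slot','fork_tab','guide','fitting','tube']:
    print(t,[(np.round(r['at'],4).tolist(),round(r['score'],2)) for r in ctrl.place_of(t,'wrist')][:3])
E
```

```text
t 3.7 tcp [0.5134 0.2329 0.1597] F [0.6 0.4 1.3] shift_mm [-1.3 -1.3 -0.3] turn [-0. -0. -0.] then shift in target axes [-1.3 -1.3 -0.3]
[[371.64829954   0.         326.4419595 ]
 [  0.         371.64829954 235.6516816 ]
 [  0.           0.           1.        ]] [-0.08356837 -0.56005006  0.22710989] [-1.7843485  -2.36778165 -0.31552727]
fork [([0.5984, 0.2576, 0.0007], 0.62)]
fork_slot []
fork_tab [([0.3139, 0.3378, 0.0272], 0.92), ([0.518, 0.2303, 0.0252], 0.74)]
guide [([0.6461, 0.0483, 0.056], 0.85)]
fitting [([0.6504, 0.0479, -0.0015], 0.72), ([0.5764, 0.4245, -0.0027], 0.37)]
tube []
```

View pics/w1.png

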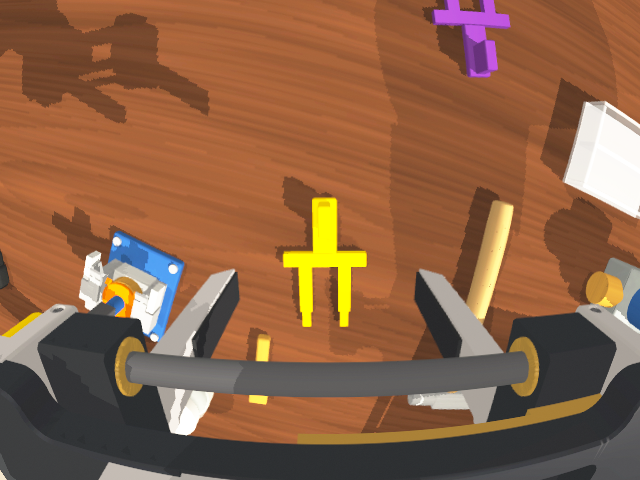

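The wrist view shows the yellow fork centred, with its tab at (325,215), crossbar at y=259 and prongs at (306/344,295); the fitting is at (130,290). I'll fit the fork's silhouette and the fitting's base.

```bash
cat >> h.py <<'E'
def fproj(d,P):
    K=np.array(d['camera_matrix'])
    return cv2.fisheye.projectPoints(np.array(P,float).reshape(-1,1,3),np.array(d['rvec'],float).reshape(3,1),np.array(d['tvec'],float).reshape(3,1),K,np.zeros(4))[0][:,0]
def fonz(d,uv,z):
    K=np.array(d['camera_matrix']);p=cv2.fisheye.undistortPoints(np.array(uv,float).reshape(-1,1,2),K,np.zeros(4))[:,0]
    Rm=cv2.Rodrigues(np.array(d['rvec']))[0];o=-Rm.T@np.array(d['tvec']).ravel()
    v=np.c_[p,np.ones(len(p))]@Rm;return o+v*((z-o[2])/v[:,2])[:,None]
def box(x0,x1,y0,y1,z0,z1): return np.array([[x,y,z] for x in(x0,x1) for y in(y0,y1) for z in(z0,z1)])/1000
FORK=[box(-46,-32,-42,42,0,9.5)]+[box(-33,0,s*14,s*26.5,0,9.5) for s in(-1,1)]+[box(0,19,s*14,s*26.5,3,9.5) for s in(-1,1)]+[box(19,38,s*16,s*24.5,5,8) for s in(-1,1)]+[box(-102,-46,-11,11,0,9.5),box(-100,-70,-6,6,9.5,40)]
def sil(d,p,z0=0.):
    m=np.zeros((480,640),np.uint8);c,s=np.cos(p[2]),np.sin(p[2])
    for b in FORK:
        w=b@np.array([[c,-s,0],[s,c,0],[0,0,1]]).T+[p[0],p[1],z0]
        cv2.fillConvexPoly(m,cv2.convexHull((fproj(d,w)*16).round().astype(np.int32)),255,shift=4)
    return m>0
def fitfork(d,p0,z0=0.):
    from scipy.optimize import minimize
    hsv=cv2.cvtColor(d['img'],cv2.COLOR_BGR2HSV);m=cv2.inRange(hsv,(24,120,80),(36,255,255))>0
    near=cv2.dilate(sil(d,p0,z0).astype(np.uint8),np.ones((25,25)))>0;m&=near
    f=lambda q:(sil(d,np.array(p0)+q*[.01,.01,.1],z0)^m).sum()
    r=minimize(f,np.zeros(3),method='Nelder-Mead',options=dict(initial_simplex=[[0,0,0],[.6,0,0],[0,.6,0],[0,0,.8]],maxiter=150))
    return np.array(p0)+r.x*[.01,.01,.1],r.fun,m.sum()
E
python3 - <<'E'
from h import *
d=ctrl.camera('wrist')
p,e,n=fitfork(d,[.596,.256,.28]);print('fork',p.round(4),e,n,'tab',(p[:2]-.085*np.array([np.cos(p[2]),np.sin(p[2])])).round(4))
hsv=cv2.cvtColor(d['img'],cv2.COLOR_BGR2HSV)
m=cv2.inRange(hsv,(100,120,60),(125,255,255));m[:,:75]=0;m[:,200:]=0;m[:225]=0;m[350:]=0
uv=np.argwhere(m>0)[:,::-1]; W=fonz(d,uv,.012)[:,:2]*1000
print(cv2.minAreaRect(W[np.hypot(*(W-[648,47]).T)<90].astype(np.float32)))
E
```

```text
fork [0.5956 0.2556 0.2865] 188.0 3997 tab [0.5141 0.2316]
((651.080810546875, 49.437164306640625), (90.2145767211914, 114.04429626464844), 81.79911041259766)
```

Emit:
carry_out --commands '[[0, [-1, 1, 40], [0, 0, -0.008]], [0, [0, 0, 40], [0, 0, 0]], [0, [0, 0, 40], [0, 0, 0]], [0, [0, 0, 25], [0, 0, 0]], [0, [0, 0, 0], [0, 0, 0]]]'

```text
time_s: 4.72
ee_pos: [0.513, 0.2337, 0.0133]
eef_rot: [-3.141, -0.003, -2.855]
force: [-0.2, -0.5, 0.9]
grip_width: 0.094
grip_force: 0.0
```

```bash
python3 - <<'E'
from h import *
to([.5141,.2316,.013],3.428)
E
```

```text
t 4.72 tcp [0.513  0.2337 0.0133] F [-0.2 -0.5  0.9] shift_mm [-0.4 -2.3  0.3] turn [-0.    -0.003  0.   ] then shift in target axes [-0.4 -2.3  0.3]
```

Emit:
carry_out --commands '[[0, [0, -2.3, 0], [0, 0, 0]], [0.9, [0, 0, 0], [0, 0, 0]], [0.9, [0, 0, 0], [0, 0, 0]], [0.9, [0, 0, 0], [0, 0, 0]], [0.9, [0, 0, 0], [0, 0, 0]], [0.9, [0, 0, 0], [0, 0, 0]], [0.9, [0, 0, 0], [0, 0, 0]]]' --squeeze 50

```text
time_s: 5.6
ee_pos: [0.5146, 0.2319, 0.0147]
eef_rot: [-3.142, -0.0, -2.854]
force: [-0.5, 0.0, -0.6]
grip_width: 0.0376
grip_force: 0.0
```

Emit:
carry_out --commands '[[0.9, [0, 0, 0], [0, 0, 0]], [0.9, [0, 0, -20], [0, 0, 0]], [0.9, [0, 0, -40], [0, 0, 0]], [0.9, [0, 0, -40], [0, 0, 0]], [0.9, [0, 0, -30], [0, 0, 0]], [0.9, [0, 0, 0], [0, 0, 0]]]'

```text
time_s: 6.35
ee_pos: [0.5156, 0.2323, 0.1469]
eef_rot: [3.141, 0.004, -2.854]
force: [0.1, -0.1, 1.5]
grip_width: 0.0096
grip_force: 0.0
```

```bash
python3 - <<'E'
from h import *
o=ctrl.get_obs()
d=snap('wrist','w2.png')
yaw=o['eef_rot'][2]+np.pi; u=np.array([np.cos(yaw),np.sin(yaw)])
p0=np.r_[o['ee_pos'][:2]+.085*u,yaw]
for z in (o['ee_pos'][2]-.013,):
  p,e,n=fitfork(d,p0,z);print('expected',p0,'fork',p.round(4),e,n,'z',z)
to([.55,.06,.115],2.9986)
E
```

```text
expected [0.59708888 0.25635061 0.28726729] fork [0.5862 0.2656 0.3822] 8523.0 1806 z 0.13389972847623427
t 6.4 tcp [0.5149 0.232  0.1451] F [ 0.6 -0.3  0.5] shift_mm [  15.1 -174.9   30. ] turn [0.    0.001 0.43 ] then shift in target axes [ -59.3 -165.2   30.1]
```

The fingers had not closed before the lift, so the fork should still be lying there. I'll reopen, check, and go down again.

Emit:
carry_out --commands '[[0, [0, 0, 0], [0, 0, 0]], [0, [0, 0, 0], [0, 0, 0]], [0, [0, 0, 0], [0, 0, 0]], [0, [0, 0, 0], [0, 0, 0]], [0, [0, 0, 0], [0, 0, 0]], [0, [0, 0, 0], [0, 0, 0]], [0, [0, 0, 0], [0, 0, 0]]]'

```text
time_s: 7.28
ee_pos: [0.5147, 0.2319, 0.1448]
eef_rot: [3.142, 0.0, -2.854]
force: [0.2, 0.1, -0.5]
grip_width: 0.0763
grip_force: 0.0
```

```bash
python3 - <<'E'
from h import *
d=ctrl.camera('wrist')
p,e,n=fitfork(d,[.5956,.2556,.2865]);print('fork',p.round(4),e,n)
t=p[:2]-.085*np.array([np.cos(p[2]),np.sin(p[2])])
print(ctrl.get_obs()['grip_width']);to([*t,.013],p[2]+np.pi)
E
```

```text
fork [0.5955 0.2557 0.2892] 182.0 4367
0.07983783021181566
t 7.33 tcp [0.5147 0.2319 0.1448] F [-0.2  0.   0.1] shift_mm [  0.7  -0.3 131.8] turn [-0.     0.    -0.002] then shift in target axes [  0.7  -0.3 131.8]
```

Emit:
carry_out --commands '[[0, [0.7, 0, 40], [0, 0, 0]], [0, [0, 0, 40], [0, 0, 0]], [0, [0, 0, 32], [0, 0, 0]], [0, [0, 0, 20], [0, 0, 0]], [0, [0, 0, 0], [0, 0, 0]], [0.9, [0, 0, 0], [0, 0, 0]], [0.9, [0, 0, 0], [0, 0, 0]], [0.9, [0, 0, 0], [0, 0, 0]], [0.9, [0, 0, 0], [0, 0, 0]]]'

```text
time_s: 8.45
ee_pos: [0.5141, 0.2318, 0.0131]
eef_rot: [3.142, 0.001, -2.854]
force: [0.7, 0.2, 0.8]
grip_width: 0.0571
grip_force: 0.0
```

Emit:
carry_out --commands '[[0.95, [0, 0, 0], [0, 0, 0]], [0.95, [0, 0, 0], [0, 0, 0]], [0.95, [0, 0, 0], [0, 0, 0]], [0.95, [0, 0, 0], [0, 0, 0]], [0.95, [0, 0, 0], [0, 0, 0]], [0.95, [0, 0, 0], [0, 0, 0]], [0.95, [0, 0, 0], [0, 0, 0]]]'

```text
time_s: 9.32
ee_pos: [0.514, 0.2317, 0.0127]
eef_rot: [3.142, 0.0, -2.854]
force: [-0.3, -0.4, 0.4]
grip_width: 0.005
grip_force: 0.0
```

```bash
python3 - <<'E'
from h import *
d=snap('wrist','w3.png');o=ctrl.get_obs();print(o['grip_width'],o['grip_force'],o['ee_pos'])
for c in ('side','scene'):
    s=ctrl.camera(c);print(c,[(np.round(r['at'],4).tolist(),round(r['score'],2)) for r in ctrl.place_of('fork_tab',c)][:3])
    q=proj(s,[o['ee_pos']])[0].astype(int);print(q)
    cr=s['img'][max(0,q[1]-50):q[1]+40,q[0]-60:q[0]+60]
    cv2.imwrite('pics/_'+c+'.png',cv2.resize(cr,(400,300),interpolation=cv2.INTER_CUBIC))
a=cv2.imread('pics/_side.png');b=cv2.imread('pics/_scene.png')
cv2.imwrite('pics/c3.png',np.vstack([np.hstack([a,b]),np.hstack([cv2.resize(d['img'][130:430,120:520],(400,300)),0*a])]))
E
```

```text
0.004838044465997037 0.0 [0.51396632 0.23173022 0.01273861]
side [([0.3189, 0.3379, 0.0257], 0.95), ([0.5132, 0.2279, 0.0268], 0.58)]
[299 194]
scene [([0.3163, 0.335, 0.0264], 0.87), ([0.516, 0.2353, 0.0248], 0.79)]
[424 307]
```

View pics/c3.png

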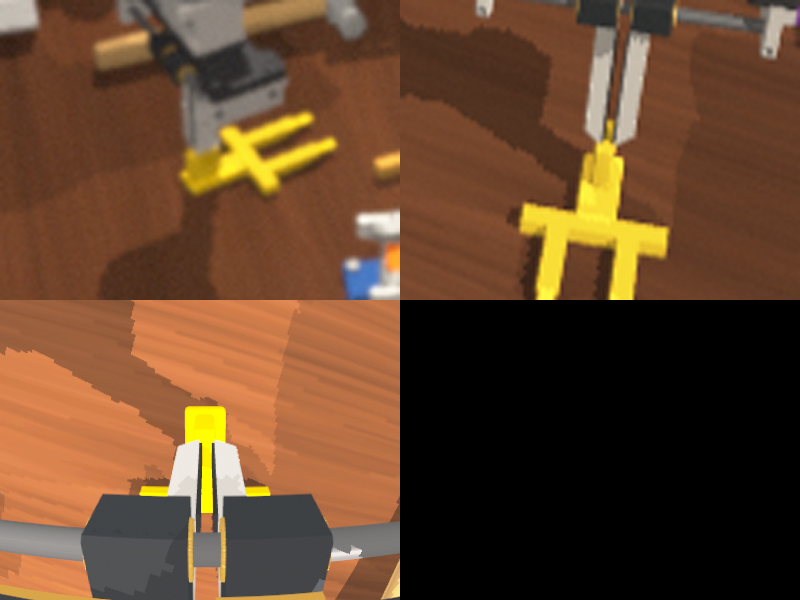

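```bash
python3 - <<'E'
from h import *
o=ctrl.get_obs();t=o['ee_pos']
a=ctrl.camera('scene');b=ctrl.camera('side');w=ctrl.camera('wrist')
for dz in (0,.015,.03,.045):
    print(dz,proj(a,[t+[0,0,dz]]).round(1),proj(b,[t+[0,0,dz]]).round(1),fproj(w,[t+[0,0,dz]]).round(1))
Rm=cv2.Rodrigues(np.array(w['rvec']))[0];print('wcam',-Rm.T@np.array(w['tvec']).ravel())
u=np.array([np.cos(.289),np.sin(.289),0]);f=np.array([.5955,.2557,0])
for x in(-100,-85,-70,-46):
  for z in (9.5,40): P=f+u*x/1000+[0,0,z/1000];print(x,z,proj(a,[P]).round(1),proj(b,[P]).round(1),fproj(w,[P]).round(1))
# crops big of scene & side
def cr(d,q,s=22,k=18): 
    q=q.astype(int); return cv2.resize(d['img'][q[1]-s:q[1]+s,q[0]-s:q[0]+s],(396,396),interpolation=cv2.INTER_NEAREST)
cv2.imwrite('pics/c4.png',np.hstack([cr(a,proj(a,[t])[0]),cr(b,proj(b,[t])[0])]))
E
```

```text
0 [[424.6 307.6]] [[299.2 194.4]] [[324.4 269.4]]
0.015 [[425.3 302. ]] [[299.  190.7]] [[324.2 278.8]]
0.03 [[426.1 296.3]] [[298.9 187. ]] [[324.  289.6]]
0.045 [[426.9 290.5]] [[298.7 183.1]] [[323.8 302.1]]
wcam [0.43999689 0.21123235 0.21903868]
-100 9.5 [[425.  303.9]] [[294.8 197. ]] [[323.9 243.5]]
-100 40 [[426.5 292.6]] [[294.4 189.5]] [[323.5 260.4]]
-85 9.5 [[424.3 308.7]] [[299.3 195.3]] [[324.  267.4]]
-85 40 [[425.8 297.3]] [[299.  187.7]] [[323.6 287.5]]
-70 9.5 [[423.6 313.7]] [[303.7 193.5]] [[324.1 290.3]]
-70 40 [[425.2 302.2]] [[303.5 186. ]] [[323.7 313. ]]
-46 9.5 [[422.5 321.9]] [[310.7 190.8]] [[324.2 324.5]]
-46 40 [[424.  310.3]] [[310.6 183.2]] [[323.9 350.3]]
```

View pics/c4.png

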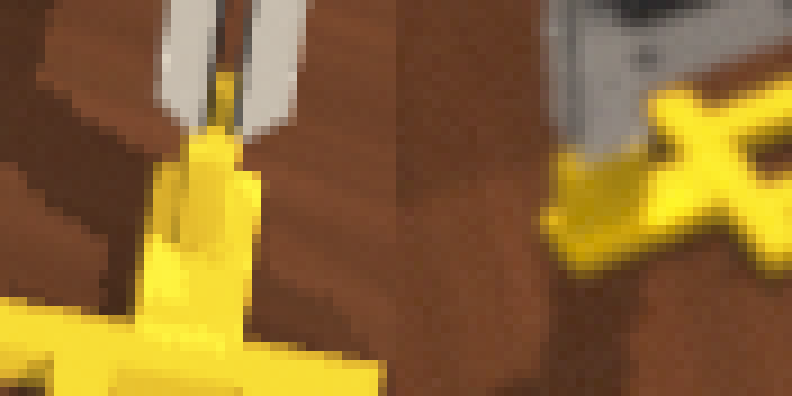

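The pictures are ambiguous about whether the tab is between the pads. A full-closure command with feedback will tell.

Emit:
carry_out --commands '[[1, [0, 0, 0], [0, 0, 0]], [1, [0, 0, 0], [0, 0, 0]], [1, [0, 0, 0], [0, 0, 0]]]' --squeeze 50

```text
time_s: 10.1
ee_pos: [0.514, 0.2317, 0.0128]
eef_rot: [-3.142, 0.0, -2.854]
force: [-0.4, -0.9, -0.1]
grip_width: 0.0003
grip_force: 0.0
```

```bash
python3 - <<'E'
from h import *
d=dict(img=cv2.imread('pics/w1.png'),camera_matrix=np.array([[371.648,0,326.442],[0,371.648,235.652],[0,0,1]]),rvec=[-1.7843485,-2.36778165,-0.31552727],tvec=[-0.08356837,-0.56005006,0.22710989])
for z in (-.03,-.02,-.01,0,.01):
    p,e,n=fitfork(d,[.5956,.2556,.2865],z);print(z,p.round(4),e,n)
w=ctrl.camera('wrist');o=ctrl.get_obs()
print(o['ee_pos'],(R.from_euler('xyz',o['eef_rot']).inv().apply(-cv2.Rodrigues(np.array(w['rvec']))[0].T@np.array(w['tvec']).ravel()-o['ee_pos'])).round(4), o['qpos'].round(4))
# motion-free check of finger in scene/side: white-ish fingertip lowest rows near TCP
for c in('scene','side'):
    s=ctrl.camera(c);print(c,[(np.round(r['at'],4).tolist(),round(r['score'],2)) for r in ctrl.place_of('fork_slot',c)][:2])
    q=proj(s,[o['ee_pos']])[0].astype(int);im=s['img'][q[1]-14:q[1]+8,q[0]-8:q[0]+9]
    h=cv2.cvtColor(im,cv2.COLOR_BGR2HSV)
    for r in h: print(''.join('Y' if (20<x[0]<36 and x[1]>140 and x[2]>70) else 'w' if x[1]<60 and x[2]>90 else 'k' if x[2]<60 else '.' for x in r))
E
```

```text
-0.03 [0.6055 0.2573 0.2833] 709.0 3997
-0.02 [0.6018 0.2572 0.2847] 494.0 3997
-0.01 [0.5984 0.2567 0.2902] 278.0 3997
0 [0.5956 0.2558 0.281 ] 174.0 3997
0.01 [0.5924 0.2551 0.2798] 365.0 3997
[0.51400685 0.23172455 0.01273505] [ 0.0768  0.0013 -0.2063] [ 0.3586  0.5182  1.6304  0.      0.9931 -1.4994]
scene [([0.597, 0.2535, 0.0039], 0.91), ([0.2389, 0.3082, -0.0035], 0.67)]
.....wwwwww.wwwww
.....wwwww..wwwww
.....wwwww.wwwwww
.....wwwww.wwwwww
......wwww.wwwwww
........ww.wwwww.
.......Y...www...
.......YYYY......
......YYYYYYY....
......YYYYYYY....
...YYYYYYYYY.....
...YYYYYYYYYYYY..
...YYYYYYYYYYYY..
...YYYYYYYYYYYY..
...YYYYYYYYYYYY..
...YYYYYYYYYYYY..
..YYYYYYYYYYYYY..
..YYYYYYYYYYYYY..
..YYYYYYYYYYYY...
..YYYYYYYYYYYY...
..YYYYYYYYYYYY...
..YYYYYYYYYYYY...
side [([0.5937, 0.259, 0.0038], 0.78), ([0.2407, 0.3075, 0.0001], 0.64)]
....wwwwwwwwwwwww
....wwwwwwwwww...
....wwwwwwwww..YY
....wwwwwwwww.YYY
....wwwwwwwww.YYY
....wwwwwwwww.YYY
.....wwwwwww..YYY
.....wwwww.....YY
.......w...YYY..Y
....YY...YYYYY..Y
....YYYYYYYYYYYYY
....YYYYYYYYYYYYY
....YYYYYYYYYYYYY
....YYYYYYYYYYYYY
....YYYYYYYYYYYYY
...YYYYYYYYYYYYYY
..YYYYYYYYYYYYYYY
...YYYYYYYYYYYYYY
...YYYYYYYYYYYYYY
....YYYYYYYYYYY..
....YYYYYYYY.....
.....YYYY........
```

Numerically, the finger ends show at z ≈ 0.037 in both fixed cameras, about 25 mm above the reported TCP. They shut just above the tab, so I'll open and feel downwards.

Emit:
carry_out --commands '[[0, [0, 0, 0], [0, 0, 0]], [0, [0, 0, 0], [0, 0, 0]], [0, [0, 0, 0], [0, 0, 0]], [0, [0, 0, 0], [0, 0, 0]], [0, [0, 0, 0], [0, 0, 0]], [0.3, [0, 0, 0], [0, 0, 0]], [0.3, [0, 0, 3], [0, 0, 0]], [0.3, [0, 0, 3], [0, 0, 0]], [0.3, [0, 0, 3], [0, 0, 0]], [0.3, [0, 0, 0], [0, 0, 0]]]'

```text
time_s: 11.6
ee_pos: [0.5138, 0.2317, 0.0034]
eef_rot: [-3.142, -0.001, -2.854]
force: [-0.1, -0.8, 0.9]
grip_width: 0.0656
grip_force: 0.0
```

Emit:
carry_out --commands '[[0.3, [0, 0, 3], [0, 0, 0]], [0.3, [0, 0, 0], [0, 0, 0]]]'

```text
time_s: 11.85
ee_pos: [0.5139, 0.2317, 0.0005]
eef_rot: [-3.142, -0.0, -2.854]
force: [0.5, 0.4, -0.3]
grip_width: 0.0656
grip_force: 0.0
```

Emit:
carry_out --commands '[[0.3, [0, 0, 3], [0, 0, 0]], [0.3, [0, 0, 2], [0, 0, 0]], [0.3, [0, 0, 0], [0, 0, 0]]]'

```text
time_s: 12.22
ee_pos: [0.5139, 0.2317, -0.0045]
eef_rot: [-3.142, -0.0, -2.854]
force: [0.2, -0.7, -0.4]
grip_width: 0.066
grip_force: 0.0
```

```bash
python3 - <<'E'
from h import *
o=ctrl.get_obs();print(o['ee_pos'],o['force'].round(1))
ims=[]
for c,hw in(('scene',(45,30)),('side',(45,30))):
    s=ctrl.camera(c);q=proj(s,[o['ee_pos']])[0].astype(int)
    ims.append(cv2.resize(s['img'][q[1]-40:q[1]+20,q[0]-30:q[0]+30],(400,400),interpolation=cv2.INTER_CUBIC))
cv2.imwrite('pics/c5.png',np.hstack(ims))
E
```

```text
[ 0.51387092  0.23168302 -0.00446625] [ 0.2 -0.7 -0.4]
```

View pics/c5.png

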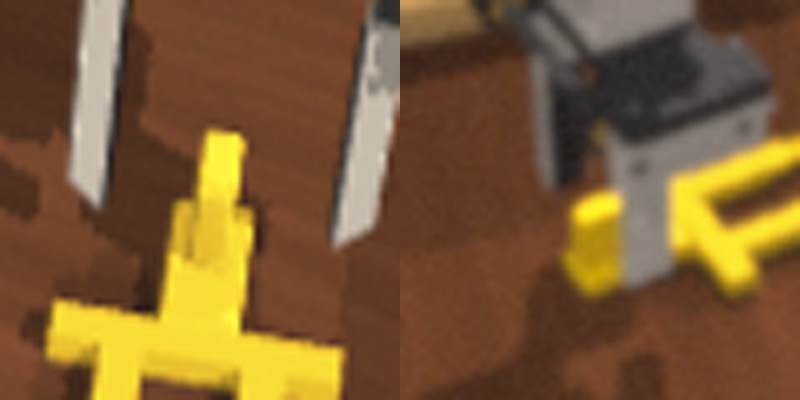

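```bash
python3 - <<'E'
from h import *
o=ctrl.get_obs();t=o['ee_pos'];v=np.array([-np.sin(.287),np.cos(.287),0])
a=ctrl.camera('scene');b=ctrl.camera('side');qa=proj(a,[t])[0].astype(int);qb=proj(b,[t])[0].astype(int)
obs=[(a,-1,qa+[-30+100/6.67,-40+206/6.67]),(a,1,qa+[-30+337/6.67,-40+243/6.67]),(b,-1,qb+[-30+245/6.67,-40+287/6.67])]
for d,s,uv in obs:
    print(uv.round(1),[(z,proj(d,[[*(t+v*s*.033)[:2],z]])[0].round(1).tolist()) for z in(-.01,0,.01,.02,.03)])
E
```

```text
[408.  303.9] [(-0.01, [407.3, 313.2]), (0, [407.7, 309.6]), (0.01, [408.1, 305.9]), (0.02, [408.5, 302.2]), (0.03, [408.9, 298.5])]
[443.5 309.4] [(-0.01, [439.8, 318.6]), (0, [440.4, 315.0]), (0.01, [441.0, 311.3]), (0.02, [441.6, 307.6]), (0.03, [442.3, 303.8])]
[305.7 201. ] [(-0.01, [304.7, 206.7]), (0, [304.6, 204.3]), (0.01, [304.6, 201.9]), (0.02, [304.5, 199.5]), (0.03, [304.4, 197.0])]
```

All three sightings put the real tips at z ≈ 0.015 with the TCP reported at -0.0045, so the reported z reads about 20 mm low. The fingers now straddle the tab; I'll lower 3 mm and close.

Emit:
carry_out --commands '[[0.3, [0, 0, 3], [0, 0, 0]], [1, [0, 0, 0], [0, 0, 0]], [1, [0, 0, 0], [0, 0, 0]], [1, [0, 0, 0], [0, 0, 0]], [1, [0, 0, 0], [0, 0, 0]], [1, [0, 0, 0], [0, 0, 0]], [1, [0, 0, 0], [0, 0, 0]], [1, [0, 0, 0], [0, 0, 0]], [1, [0, 0, 0], [0, 0, 0]], [1, [0, 0, 0], [0, 0, 0]]]'

```text
time_s: 13.68
ee_pos: [0.514, 0.2317, -0.0073]
eef_rot: [-3.142, -0.0, -2.854]
force: [0.2, -0.2, 0.6]
grip_width: 0.0116
grip_force: 50.0
```

Emit:
carry_out --commands '[[1, [0, 0, -15], [0, 0, 0]], [1, [0, 0, -30], [0, 0, 0]], [1, [0, 0, -30], [0, 0, 0]], [1, [0, 0, 0], [0, 0, 0]]]'

```text
time_s: 14.18
ee_pos: [0.5152, 0.2322, 0.0705]
eef_rot: [3.141, 0.005, -2.854]
force: [-0.2, 0.4, -2.2]
grip_width: 0.0116
grip_force: 50.0
```

```bash
python3 - <<'E'
from h import *
o=ctrl.get_obs();print(o['grip_width'],o['grip_force'],o['force'])
for c in('scene','side'):
    ctrl.camera(c);print(c,[(t,[(np.round(r['at'],4).tolist(),round(r['score'],2)) for r in ctrl.place_of(t,c)][:3]) for t in('fork_slot','fork_tab')])
to([.4842,.0705,.0677],2.9986)
E
```

```text
0.011581676655868367 49.98319387435913 [-0.17412784  0.36446853 -2.2072617 ]
scene [('fork_slot', [([0.6008, 0.256, 0.0781], 0.66), ([0.235, 0.3032, -0.0032], 0.65)]), ('fork_tab', [([0.3159, 0.3349, 0.024], 0.93), ([0.5192, 0.2353, 0.1034], 0.68)])]
side [('fork_slot', [([0.5958, 0.2619, 0.076], 0.66)]), ('fork_tab', [([0.3186, 0.3377, 0.0261], 0.9), ([0.5133, 0.2312, 0.1037], 0.65)])]
t 14.47 tcp [0.5135 0.2316 0.0668] F [ 0.1  0.1 -0.6] shift_mm [  73.7 -146.2   -0.8] turn [-0.001 -0.002  0.43 ] then shift in target axes [   6.1 -163.6   -0.9]
```

Emit:
carry_out --commands '[[1, [14.7, -29.2, 0], [0, 0, 0]], [1, [14.7, -29.2, 0], [0, 0, 0]], [1, [14.7, -29.2, 0], [0, 0, 0]], [1, [14.7, -29.2, 0], [0, 0, 0]], [1, [14.7, -29.2, 0], [0, 0, 0]], [1, [0, 0, 0], [0, 0, 0.1075]], [1, [0, 0, 0], [0, 0, 0.1075]], [1, [0, 0, 0], [0, 0, 0.1075]], [1, [0, 0, 0], [0, 0, 0.1075]], [1, [0, 0, 0], [0, 0, 0]]]'

```text
time_s: 15.72
ee_pos: [0.4846, 0.0708, 0.0673]
eef_rot: [-3.141, -0.001, 2.999]
force: [0.8, 0.8, -1.0]
grip_width: 0.0115
grip_force: 50.0
```

```bash
python3 - <<'E'
from h import *
o=ctrl.get_obs();to([.4842,.0705,.0677],2.9986)
acc={}
for c in('scene','side','wrist'):
    s=snap(c,'p_'+c+'.png')
    for t in('fork_slot','fork_tab','guide','tube','fitting'):
        print(c,t,[(np.round(r['at'],4).tolist(),round(r['score'],2)) for r in ctrl.place_of(t,c)][:2])
d=s;hsv=cv2.cvtColor(d['img'],cv2.COLOR_BGR2HSV)
m=cv2.inRange(hsv,(100,120,60),(125,255,255))
uv=np.argwhere(m>0)[:,::-1]; W=fonz(d,uv,.012)[:,:2]*1000
k=np.hypot(*(W-[650,48]).T)<80;print(k.sum(),cv2.minAreaRect(W[k].astype(np.float32)))
E
```

```text
t 15.72 tcp [0.4846 0.0708 0.0673] F [ 0.8  0.8 -1. ] shift_mm [ 0.4 -0.4 -0.4] turn [-0.    -0.001  0.001] then shift in target axes [ 0.4 -0.4 -0.4]
scene fork_slot [([0.2394, 0.3026, -0.0008], 0.73)]
scene fork_tab [([0.3156, 0.336, 0.0258], 0.8), ([0.4864, 0.0752, 0.1027], 0.59)]
scene guide [([0.6488, 0.0454, 0.0556], 0.83), ([0.7119, -0.217, -0.0033], 0.53)]
scene tube []
scene fitting [([0.6507, 0.0498, -0.0034], 0.84)]
side fork_slot [([0.5689, 0.0621, 0.0759], 0.83), ([0.2375, 0.3065, -0.0007], 0.81)]
side fork_tab [([0.3167, 0.3387, 0.0251], 0.91), ([0.4878, 0.0703, 0.0995], 0.68)]
side guide [([0.6458, 0.0476, 0.0564], 0.86)]
side tube [([0.6474, 0.048, 0.0156], 0.58), ([0.4865, 0.073, 0.1047], 0.38)]
side fitting [([0.6496, 0.0496, 0.0008], 0.75), ([0.4845, 0.0708, 0.1023], 0.53)]
wrist fork_slot []
wrist fork_tab [([0.3132, 0.335, 0.0275], 0.93), ([0.4868, 0.072, 0.1005], 0.58)]
wrist guide []
wrist tube []
wrist fitting [([0.6479, 0.0471, -0.0], 0.74)]Traceback (most recent call last):
  File "<stdin>", line 10, in <module>
  File "h.py", line 24, in fonz
    K=np.array(d['camera_matrix']);p=cv2.fisheye.undistortPoints(np.array(uv,float).reshape(-1,1,2),K,np.zeros(4))[:,0]
                                     ~~~~~~~~~~~~~~~~~~~~~~~~~~~~~~~~~~~~~~~~~~~~~~~~~~~~~~~~~~~~~~~~~~~~~~~~~~~~~^^^^^
TypeError: 'NoneType' object is not subscriptable
```

View pics/p_wrist.png

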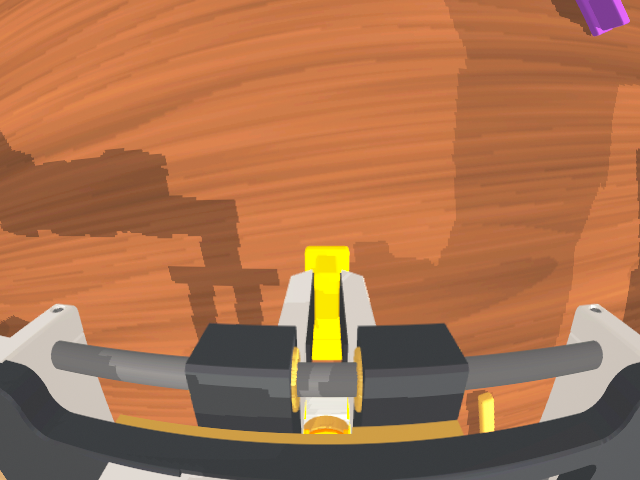

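```bash
python3 - <<'E'
from h import *
d=ctrl.camera('wrist');o=ctrl.get_obs();t=o['ee_pos'];yaw=o['eef_rot'][2]-np.pi
u=np.array([np.cos(yaw),np.sin(yaw),0]);v=np.array([-u[1],u[0],0])
for A in([.648,.0475],[.6475,.0485]):
    r=np.array([*A,0])-t;print(A,'axis in fork frame: ahead',r@u*1000,'left',r@v*1000)
for s in(-.003,0,.003): print(s,fproj(d,[np.array([*(t+u*.165+v*s)[:2],.057]), np.array([*(t+u*.1435+v*s)[:2],.057]),np.array([*(t+v*s)[:2],.1])]).round(1).tolist())
h=cv2.cvtColor(d['img'],cv2.COLOR_BGR2HSV)[395:436,295:360]
for r in h[::2]: print(''.join('O' if (8<x[0]<20 and x[1]>150) else 'Y' if 20<=x[0]<36 and x[1]>140 else 'w' if x[1]<70 and x[2]>120 else 'k' if x[2]<70 else '.' for x in r))
E
```

```text
[0.648, 0.0475] axis in fork frame: ahead 164.80158056251685 left 0.05402079872740021
[0.6475, 0.0485] axis in fork frame: ahead 164.16439670809288 left 0.9727137483365038
-0.003 [[321.6, 449.2], [321.4, 431.9], [318.8, 292.2]]
0 [[325.2, 449.2], [325.2, 431.9], [324.7, 292.2]]
0.003 [[328.9, 449.2], [329.0, 431.9], [330.6, 292.2]]
OY.w..wwwwwwwwwwwwwwwwwwwww...................................YYY
YYYY.wwwwwwwwwwwwwwwwwwwwwwwwwwwwwwwwwwwwwwwwwwwwwww.wwwwww.YYOYY
YYYY.wwwwwwwwwwwwwwwwwwwwwwwwwwwwwwwwwwwwwwwwwwwwwwwY.wwwww.YOYYY
YYYY.wwwwwwwwwwwwwwwwwwwwwwwwwwwwwwwwwwwwwwwwwwwwwwwY.wwwww.YYYYY
YYYY.wwwww.wwwwwwwwwwwwwwwwwwwwwwwwwwwwwwwwwwwwwwwwwY.wwwww.YYYYY
YOOY.wwwww..wwwwwwwwwwwwwwwwwwwwwwwwwwwwwwwwwwwwwwwwYYwwwww.YYYYY
YYYOwwwww.Y.wwwwwwwwwwwwwwwwwwwwwwwwwwwwwwwwwwwwwwwwYYwwwww.OYYYY
YOO..wwww.Y.wwwwwwwwwwwwwwwwwwwwwwwwwwwwwwwwwwwwwwwwYYwwwww.YYYYY
YO.k.wwww.Y.wwwwwwwwwwwwwwwwwwwwwwwwwwwwwwwwwwwwwwwwYYwwwww.k.OOO
kkkk.wwww.Y.wwwwwwwwwwwwwwwwwwwwwwwwwwwwwwwwwwwwwwwwYYwwwww.kkkkk
kkkk.wwww.Ywwwwwwwwwwwwwwwwww....wwwwwwwwwwwwwwwwwwwYY.wwwwkkkkkk
kkkk.wwwwYYwwwwwwww...OOOOOOOOOOOOOOOOOOOO.wwwwwwwwwYYYwww.kkkkkk
kkkkk.www.wwwww..OOOOOOOOOOOOOOOOOOOOOOOOOOOOO.wwwwww..www.kkkkkk
kkkkk.wwwwww.OOOOOOOOOOOOOOOOOOOOOOOOOOOOOOOOOOOO.wwwwwwwwkkkkkkk
kkkkk.wwww.OOOOOOOOOOOOOOOOOOOOOOOOOOOOOOOOOOOOOOOO.ww.wwwkkkkkkk
kkkkkkwww.OOOOOOOOOOOOOOOOOOOOOOOOOOOOOOOOOOOOOOOOOOOY..wwkkkkkkk
kkkkkkwww.OOOOOOOOOOOYYYYYYYYYYOOOYYYYOOOOOOOOOOOOOOOYY.w.OOOOOOO
kkkkkkww.OOOOOOOYYYYYYOOOOOOOOOOOOOOOOOOOOOOOOOOOOOOOYY.w.OOOOOOO
kkkkkkww.YYYYYYOOOOOOOOOOOOOOOYYYYOOOOOOOOOOOOOOOYYYYYY.w.OOOOOOO
......wwYYYYYYYOOOOYYYYYYYYYYYYYYYYYYYYYYYYOOOOOOYYYYYYY..OOOOOOO
OOOOOOOOOOOOOOOOOOOOOOOOOOOOOOOOOOOOOOOOOOOOOOOOOOOYOOOOOOOOOOOOO
```

The picture shows the fork held, the orange ring framed between the prongs (arc centre at column 325.6, prong midpoint 326.3), so the lateral fit is within about 1 mm. I'll lower to guide height.

Emit:
carry_out --commands '[[1, [0, 0, 11], [0, 0, 0]], [1, [0, 0, 11], [0, 0, 0]], [1, [0, 0, 0], [0, 0, 0]], [1, [0, 0, 0], [0, 0, 0]]]'

```text
time_s: 17.18
ee_pos: [0.4849, 0.0709, 0.0457]
eef_rot: [-3.142, -0.0, 2.999]
force: [0.1, 0.4, -1.1]
grip_width: 0.0115
grip_force: 50.0
```

```bash
python3 - <<'E'
from h import *
to([.4842,.0705,.0452],2.9986)
E
```

```text
t 17.18 tcp [0.4849 0.0709 0.0457] F [ 0.1  0.4 -1.1] shift_mm [ 0.6 -0.5  0.5] turn [-0. -0.  0.] then shift in target axes [ 0.6 -0.5  0.5]
```

Emit:
carry_out --commands '[[1, [-8, 0, 0.5], [0, 0, 0]], [1, [-6, 0, 0], [0, 0, 0]], [1, [-4, 0, 0], [0, 0, 0]], [1, [-3, 0, 0], [0, 0, 0]], [1, [-3, 0, 0], [0, 0, 0]], [1, [0, 0, 0], [0, 0, 0]]]'

```text
time_s: 17.92
ee_pos: [0.5087, 0.0674, 0.0452]
eef_rot: [-3.142, -0.0, 2.999]
force: [-0.1, 0.4, -1.9]
grip_width: 0.0113
grip_force: 50.0
```

Emit:
carry_out --commands '[[1, [-3, 0, 0], [0, 0, 0]], [1, [-3, 0, 0], [0, 0, 0]], [1, [-3, 0, 0], [0, 0, 0]], [1, [0, 0, 0], [0, 0, 0]]]'

```text
time_s: 18.42
ee_pos: [0.5177, 0.0662, 0.0452]
eef_rot: [3.142, 0.0, 2.999]
force: [-0.1, 0.4, -1.3]
grip_width: 0.0117
grip_force: 50.0
```

Emit:
carry_out --commands '[[1, [-3, 0, 0], [0, 0, 0]], [1, [-3, 0, 0], [0, 0, 0]], [1, [-3, 0, 0], [0, 0, 0]], [1, [-2, 0, 0], [0, 0, 0]], [1, [0, 0, 0], [0, 0, 0]]]'

```text
time_s: 19.05
ee_pos: [0.5285, 0.0646, 0.0452]
eef_rot: [-3.142, -0.0, 2.999]
force: [0.5, -0.5, -1.7]
grip_width: 0.0116
grip_force: 50.0
```

Emit:
carry_out --commands '[[1, [-3, 0, 0], [0, 0, 0]], [1, [-3, 0, 0], [0, 0, 0]], [1, [-2, 0, 0], [0, 0, 0]], [1, [0, 0, 0], [0, 0, 0]]]'

```text
time_s: 19.55
ee_pos: [0.5364, 0.0635, 0.0452]
eef_rot: [3.142, 0.0, 2.999]
force: [-0.6, -0.4, 0.1]
grip_width: 0.0117
grip_force: 50.0
```

Emit:
carry_out --commands '[[1, [-2, 0, 0], [0, 0, 0]], [1, [-2, 0, 0], [0, 0, 0]], [1, [-2, 0, 0], [0, 0, 0]], [1, [0, 0, 0], [0, 0, 0]]]'

```text
time_s: 20.05
ee_pos: [0.5425, 0.0626, 0.0453]
eef_rot: [3.142, 0.0, 2.999]
force: [-1.9, 1.1, -0.4]
grip_width: 0.0116
grip_force: 50.0
```

Emit:
carry_out --commands '[[1, [-2, 0, 0], [0, 0, 0]], [1, [-2, 0, 0], [0, 0, 0]], [1, [-1, 0, 0], [0, 0, 0]], [1, [0, 0, 0], [0, 0, 0]]]'

```text
time_s: 20.55
ee_pos: [0.5473, 0.0619, 0.0452]
eef_rot: [3.142, 0.0, 2.999]
force: [-2.7, 0.4, 0.8]
grip_width: 0.0118
grip_force: 50.0
```

Emit:
carry_out --commands '[[1, [-1, 0, 0], [0, 0, 0]], [1, [-1, 0, 0], [0, 0, 0]], [1, [-1, 0, 0], [0, 0, 0]], [1, [0, 0, 0], [0, 0, 0]]]'

```text
time_s: 21.05
ee_pos: [0.5502, 0.0615, 0.0452]
eef_rot: [-3.142, -0.0, 2.999]
force: [-4.4, 0.2, 1.0]
grip_width: 0.0119
grip_force: 50.0
```

Emit:
carry_out --commands '[[1, [-1, 0, 0], [0, 0, 0]], [1, [-1, 0, 0], [0, 0, 0]], [1, [0, 0, 0], [0, 0, 0]]]'

```text
time_s: 21.42
ee_pos: [0.5522, 0.0612, 0.0453]
eef_rot: [-3.142, -0.0, 2.999]
force: [-4.3, 0.1, 1.9]
grip_width: 0.0119
grip_force: 50.0
```

Emit:
carry_out --commands '[[1, [-1, 0, 0], [0, 0, 0]], [1, [0, 0, 0], [0, 0, 0]]]'

```text
time_s: 21.68
ee_pos: [0.5533, 0.061, 0.0453]
eef_rot: [3.142, 0.0, 2.999]
force: [-2.1, 0.0, 0.4]
grip_width: 0.0117
grip_force: 50.0
```

Emit:
carry_out --commands '[[1, [-0.5, 0, 0], [0, 0, 0]], [1, [-0.5, 0, 0], [0, 0, 0]], [1, [0, 0, 0], [0, 0, 0]]]'

```text
time_s: 22.05
ee_pos: [0.5541, 0.0609, 0.0452]
eef_rot: [-3.142, -0.0, 2.999]
force: [-3.6, 0.4, 1.1]
grip_width: 0.0118
grip_force: 50.0
```

Emit:
carry_out --commands '[[1, [-0.5, 0, 0], [0, 0, 0]], [1, [-0.5, 0, 0], [0, 0, 0]], [1, [0, 0, 0], [0, 0, 0]]]'

```text
time_s: 22.42
ee_pos: [0.5552, 0.0607, 0.0452]
eef_rot: [-3.142, 0.0, 2.999]
force: [-3.3, 0.9, 0.8]
grip_width: 0.0114
grip_force: 50.0
```

Emit:
carry_out --commands '[[1, [-0.5, 0, 0], [0, 0, 0]], [1, [-0.5, 0, 0], [0, 0, 0]], [1, [0, 0, 0], [0, 0, 0]]]'

```text
time_s: 22.8
ee_pos: [0.5562, 0.0606, 0.0452]
eef_rot: [-3.142, 0.0, 2.999]
force: [-3.3, 2.0, 2.5]
grip_width: 0.0116
grip_force: 50.0
```

Emit:
carry_out --commands '[[1, [-0.5, 0, 0], [0, 0, 0]], [1, [-0.5, 0, 0], [0, 0, 0]], [1, [0, 0, 0], [0, 0, 0]]]'

```text
time_s: 23.18
ee_pos: [0.5572, 0.0605, 0.0453]
eef_rot: [3.142, 0.0, 2.999]
force: [-3.7, 0.6, 0.7]
grip_width: 0.0117
grip_force: 50.0
```

Emit:
carry_out --commands '[[1, [-0.5, 0, 0], [0, 0, 0]], [1, [-0.5, 0, 0], [0, 0, 0]], [1, [0, 0, 0], [0, 0, 0]]]'

```text
time_s: 23.55
ee_pos: [0.5575, 0.0604, 0.0452]
eef_rot: [-3.141, -0.002, 2.999]
force: [-9.3, 0.5, 4.8]
grip_width: 0.0116
grip_force: 50.0
```

Emit:
carry_out --commands '[[1, [-0.5, 0, 0], [0, 0, 0]], [1, [-0.5, 0, 0], [0, 0, 0]], [1, [0, 0, 0], [0, 0, 0]]]'

```text
time_s: 23.92
ee_pos: [0.5575, 0.0604, 0.0452]
eef_rot: [-3.141, -0.004, 2.999]
force: [-16.0, 1.3, 9.9]
grip_width: 0.0119
grip_force: 50.0
```

Emit:
carry_out --commands '[[1, [-0.6, 0, 0], [0, 0, 0]], [1, [0, 0, 0], [0, 0, 0]], [1, [0, 0, 0], [0, 0, 0]]]'

```text
time_s: 24.3
ee_pos: [0.5575, 0.0604, 0.0452]
eef_rot: [-3.141, -0.005, 2.999]
force: [-21.4, 2.2, 12.8]
grip_width: 0.0117
grip_force: 50.0
```

The fork is home at 21 N. Unload, release and rise.

Emit:
carry_out --commands '[[1, [1, 0, 0], [0, 0, 0]], [1, [1, 0, 0], [0, 0, 0]], [0.3, [0, 0, 0], [0, 0, 0]], [0.3, [0, 0, 0], [0, 0, 0]], [0.3, [0, 0, 0], [0, 0, 0]], [0.3, [0, 0, 0], [0, 0, 0]], [0.3, [0, 0, 0], [0, 0, 0]], [0.3, [0, 0, 0], [0, 0, 0]], [0.3, [0, 0, 0], [0, 0, 0]]]'

```text
time_s: 25.42
ee_pos: [0.5577, 0.0604, 0.0452]
eef_rot: [-3.142, 0.0, 2.999]
force: [-0.7, -0.5, 0.5]
grip_width: 0.0658
grip_force: 0.0
```

Emit:
carry_out --commands '[[0.3, [0, 0, -10], [0, 0, 0]], [0.3, [0, 0, -30], [0, 0, 0]], [0.3, [0, 0, -40], [0, 0, 0]], [0.3, [0, 0, -40], [0, 0, 0]], [0.3, [0, 0, -20], [0, 0, 0]], [0.3, [0, 0, 0], [0, 0, 0]]]'

```text
time_s: 26.18
ee_pos: [0.5583, 0.0604, 0.1871]
eef_rot: [3.141, 0.003, 2.999]
force: [0.3, -0.4, -1.5]
grip_width: 0.0659
grip_force: 0.0
```

```bash
python3 - <<'E'
from h import *
o=ctrl.get_obs()
for c in('scene','side','wrist'):
    s=snap(c,'r_'+c+'.png')
    for t in('fork','fork_slot','fork_tab','guide','tube','stand'):
        print(c,t,[(np.round(r['at'],4).tolist(),round(r['score'],2)) for r in ctrl.place_of(t,c)][:2])
to([.6475,.048,.19],2.9986)
E
```

```text
scene fork [([0.2364, 0.3074, 0.0026], 0.84), ([0.6437, 0.0433, 0.0525], 0.63)]
scene fork_slot [([0.6397, 0.048, 0.0521], 0.92), ([0.2335, 0.3043, -0.0026], 0.8)]
scene fork_tab [([0.5583, 0.0643, 0.0758], 0.95), ([0.3143, 0.3338, 0.0234], 0.81)]
scene guide [([0.6483, 0.0457, 0.0585], 0.6)]
scene tube [([0.6442, 0.0446, 0.0524], 0.28)]
scene stand [([0.5859, -0.2669, -0.003], 0.96)]
side fork [([0.6404, 0.0501, 0.0507], 0.81), ([0.6481, 0.0452, 0.0129], 0.54)]
side fork_slot [([0.6395, 0.0528, 0.0553], 0.82), ([0.2396, 0.3053, -0.0016], 0.6)]
side fork_tab [([0.3186, 0.3391, 0.0288], 0.98), ([0.5586, 0.059, 0.0797], 0.71)]
side guide [([0.6464, 0.0472, 0.0553], 0.8)]
side tube []
side stand [([0.5812, -0.2692, -0.0012], 0.9)]
wrist fork [([0.6389, 0.0505, 0.0557], 0.9)]
wrist fork_slot [([0.6391, 0.0501, 0.0469], 0.87)]
wrist fork_tab [([0.557, 0.0618, 0.0792], 0.88)]
wrist guide [([0.6473, 0.0489, 0.0556], 0.78)]
wrist tube [([0.6469, 0.0462, 0.0146], 0.69), ([0.6417, 0.0487, 0.0549], 0.63)]
wrist stand [([0.5862, -0.2695, 0.0017], 0.96), ([0.7583, 0.1222, 0.0037], 0.45)]
t 27.23 tcp [0.5577 0.0604 0.1853] F [ 0.1 -0.4 -0.2] shift_mm [-90.7   0.5  -4.8] turn [ 0. -0.  0.] then shift in target axes [-90.7   0.5  -4.7]
```

View pics/r_wrist.png

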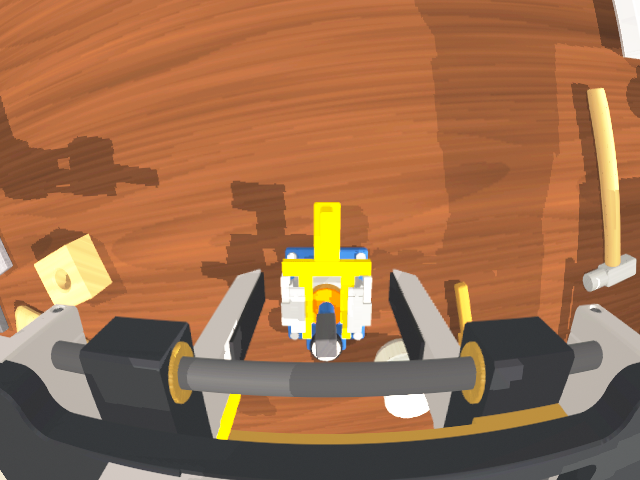

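Fork is seated: tab at (327,215), crossbar at (327,268), prongs on both sides of the ring; the tube's head is at (325,345). I'll fit the head's yaw with a three-face shading model.

```bash
cat > head.py <<'E'
from h import *
H=np.array([[x,y,z] for z in(.079,.129) for x,y in((-1,-1),(1,-1),(1,1),(-1,1))])*[.009,.009,1]
F=[(4,5,6,7),(0,1,5,4),(1,2,6,5),(2,3,7,6),(3,0,4,7)]
def cost(views,p):
    c,s=np.cos(p[2]),np.sin(p[2]);W=H@np.array([[c,-s,0],[s,c,0],[0,0,1]]).T+[p[0],p[1],0];J=0
    for img,pf,C,k in views:
        q=pf(W)*k;lab=np.zeros(img.shape[:2],np.uint8)
        hull=cv2.convexHull(((q)*16).round().astype(np.int32));cv2.fillConvexPoly(lab,hull,9,shift=4)
        ring=(cv2.dilate(lab,np.ones((9,9)))>0)&(lab==0)
        for i,f in enumerate(F):
            P=W[list(f)];n=np.cross(P[1]-P[0],P[2]-P[0]);m=P.mean(0)
            if n@(m-[p[0],p[1],.104])<0:n=-n
            if n@(C-m)>0: cv2.fillConvexPoly(lab,(q[list(f)]*16).round().astype(np.int32),i+1,shift=4)
        tot=0
        for i in list(range(1,6))+[9]:
            v=img[lab==i]
            if len(v): tot+=((v-np.median(v,0)).clip(-60,60)**2).sum()
        # background ring should differ from the dark head: penalise dark grey in the ring
        v=img[ring];dark=(v.max(1)<115)&(np.ptp(v,axis=1)<25);tot+=dark.sum()*1500
        J+=tot/max(1,(lab>0).sum()+ring.sum())
    return J
E
python3 - <<'E'
from head import *
V={}
for c in('scene','side','wrist'):
    d=ctrl.camera(c);k=3;im=cv2.resize(d['img'],None,fx=k,fy=k,interpolation=cv2.INTER_CUBIC).astype(float)
    C=-cv2.Rodrigues(np.array(d['rvec']))[0].T@np.array(d['tvec']).ravel()
    f=fproj if c=='wrist' else proj
    V[c]=(im,(lambda W,d=d,f=f:f(d,W)),C,k)
from itertools import product
for n,vs in (('scene',['scene']),('wrist',['wrist']),('side',['side'])):
    best=[]
    for th in np.arange(-.8,.79,.1):
        b=min((cost([V[v] for v in vs],[.6475+dx,.0475+dy,th]),dx,dy) for dx,dy in product(np.arange(-.006,.0061,.002),repeat=2))
        best.append((b[0],round(th,2),b[1],b[2]))
    best.sort();print(n,[(int(b[0]),float(b[1]),round(b[2],3),round(b[3],3)) for b in best[:6]])
E
```

```text
scene [(511, -0.8, np.float64(0.002), np.float64(0.0)), (540, 0.4, np.float64(0.0), np.float64(0.0)), (542, 0.7, np.float64(0.0), np.float64(0.0)), (554, -0.7, np.float64(0.002), np.float64(0.0)), (555, 0.3, np.float64(0.0), np.float64(0.0)), (560, 0.5, np.float64(-0.002), np.float64(0.0))]
wrist [(855, -0.2, np.float64(0.0), np.float64(0.0)), (867, -0.1, np.float64(0.0), np.float64(0.0)), (1109, -0.0, np.float64(0.0), np.float64(0.0)), (1114, -0.3, np.float64(0.0), np.float64(0.0)), (1302, 0.1, np.float64(0.0), np.float64(0.002)), (1386, -0.4, np.float64(0.0), np.float64(0.0))]
side [(331, -0.4, np.float64(0.004), np.float64(-0.004)), (333, -0.3, np.float64(0.002), np.float64(-0.004)), (351, -0.5, np.float64(0.004), np.float64(-0.004)), (444, -0.6, np.float64(0.004), np.float64(-0.004)), (450, -0.2, np.float64(0.002), np.float64(-0.004)), (524, -0.7, np.float64(0.004), np.float64(-0.006))]
```

The wrist view gives head yaw ≈ -0.15 at (0.6475, 0.0475), square with the fitting. Over the tube and down.

Emit:
carry_out --commands '[[0.3, [-30, 0, 0], [0, 0, 0]], [0.3, [-30, 0.3, 0], [0, 0, 0]], [0.3, [-30, 0, 0], [0, 0, 0]], [0.3, [0, 0, 0], [0, 0, 0]], [0.3, [0, 0, 0], [0, 0, 0]]]'

```text
time_s: 28.0
ee_pos: [0.6463, 0.048, 0.1851]
eef_rot: [-3.142, -0.001, 2.999]
force: [0.4, -0.7, 0.7]
grip_width: 0.0657
grip_force: 0.0
```

```bash
python3 - <<'E'
from head import *
from itertools import product
to([.6475,.0475,.067],2.9986)
d=ctrl.camera('wrist');k=3;im=cv2.resize(d['img'],None,fx=k,fy=k,interpolation=cv2.INTER_CUBIC).astype(float)
C=-cv2.Rodrigues(np.array(d['rvec']))[0].T@np.array(d['tvec']).ravel()
print('head px',fproj(d,[[.6475,.0475,.129],[.6475,.0475,.079]]).round())
v=[(im,lambda W:fproj(d,W),C,k)]
b=sorted((cost(v,[.6475+x,.0475+y,t]),round(x,4),round(y,4),round(t,2)) for x,y,t in product(np.arange(-.004,.0041,.002),np.arange(-.003,.0031,.001),np.arange(-.4,.11,.05)))
print([tuple(float(q) for q in r) for r in b[:5]])
E
```

```text
t 28.0 tcp [0.6463 0.048  0.1851] F [ 0.4 -0.7  0.7] shift_mm [ -1.3  -0.3 118.1] turn [-0.    -0.001  0.   ] then shift in target axes [ -1.3  -0.3 118.1]
head px [[325. 245.]
 [325. 228.]]
[(910.100768233064, 0.0, 0.001, -0.05), (940.3343506941026, 0.0, 0.001, -0.0), (941.9683620344414, 0.0, 0.001, -0.1), (956.1394322399439, 0.0, 0.0, -0.15), (977.7664430873962, 0.0, 0.0, -0.1)]
```

Emit:
carry_out --commands '[[0.3, [-1, 0, 30], [0, 0, 0]], [0.3, [0, 0, 30], [0, 0, 0]], [0.3, [0, 0, 30], [0, 0, 0]], [0.3, [0, 0, 18], [0, 0, 0]], [0.3, [0, 0, 10], [0, 0, 0]], [0.3, [0, 0, 0], [0, 0, 0]]]' --squeeze 25

```text
time_s: 28.8
ee_pos: [0.6478, 0.0478, 0.0674]
eef_rot: [-3.142, 0.0, 2.999]
force: [-0.5, 0.0, -0.3]
grip_width: 0.0661
grip_force: 0.0
```

Emit:
carry_out --commands '[[1, [0, 0, 0], [0, 0, 0]], [1, [0, 0, 0], [0, 0, 0]], [1, [0, 0, 0], [0, 0, 0]], [1, [0, 0, 0], [0, 0, 0]], [1, [0, 0, 0], [0, 0, 0]], [1, [0, 0, 0], [0, 0, 0]], [1, [0, 0, 0], [0, 0, 0]], [1, [0, 0, 0], [0, 0, 0]]]'

```text
time_s: 29.8
ee_pos: [0.6478, 0.0476, 0.0673]
eef_rot: [-3.141, -0.0, 2.999]
force: [-0.7, -1.0, 0.1]
grip_width: 0.0178
grip_force: 25.0
```

Emit:
carry_out --commands '[[1, [0, 0, -1], [0, 0, 0]], [1, [0, 0, -1], [0, 0, 0]], [1, [0, 0, -1], [0, 0, 0]], [1, [0, 0, 0], [0, 0, 0]]]' --squeeze 35

```text
time_s: 30.3
ee_pos: [0.6478, 0.0477, 0.0702]
eef_rot: [-3.141, -0.0, 2.999]
force: [-1.2, -1.8, -2.2]
grip_width: 0.018
grip_force: 35.0
```

Emit:
carry_out --commands '[[1, [0, 0, -3], [0, 0, 0]], [1, [0, 0, -4], [0, 0, 0]], [1, [0, 0, -5], [0, 0, 0]], [1, [0, 0, -5], [0, 0, 0]], [1, [0, 0, -5], [0, 0, 0]], [1, [0, 0, -5], [0, 0, 0]], [1, [0, 0, -5], [0, 0, 0]], [1, [0, 0, 0], [0, 0, 0]], [1, [0, 0, 0], [0, 0, 0]]]'

```text
time_s: 31.42
ee_pos: [0.6478, 0.0478, 0.1021]
eef_rot: [-3.142, -0.0, 2.999]
force: [0.1, 0.0, -2.9]
grip_width: 0.0179
grip_force: 35.0
```

Emit:
carry_out --commands '[[1, [0, 0, -5], [0, 0, 0]], [1, [0, 0, -8], [0, 0, 0]], [1, [0, 0, -12], [0, 0, 0]], [1, [0, 0, -20], [0, 0, 0]], [1, [0, 0, -20], [0, 0, 0]], [1, [0, 0, 0], [0, 0, 0]]]'

```text
time_s: 32.17
ee_pos: [0.6486, 0.0478, 0.1694]
eef_rot: [3.141, 0.004, 2.999]
force: [-0.1, -0.7, -2.8]
grip_width: 0.018
grip_force: 35.0
```

```bash
python3 - <<'E'
from h import *
o=ctrl.get_obs();print(o['grip_width'])
to([.5835,-.2685,.168],2.9986)
acc=[]
for c in('scene','side','wrist'):
    d=ctrl.camera(c)
    for t in('tube','fork','stand'):
        print(c,t,[(np.round(r['at'],4).tolist(),round(r['score'],2)) for r in ctrl.place_of(t,c)][:3])
    acc.append(d)
E
```

```text
0.018016823545237575
t 32.17 tcp [0.6486 0.0478 0.1694] F [-0.1 -0.7 -2.8] shift_mm [  19.4 -322.3    1.2] turn [0.001 0.004 0.   ] then shift in target axes [  19.4 -322.3    1.4]
scene tube [([0.6471, 0.0463, 0.1151], 0.61)]
scene fork [([0.2359, 0.3056, 0.0034], 0.91), ([0.584, -0.2686, -0.0025], 0.7), ([0.6418, 0.0446, 0.0535], 0.69)]
scene stand [([0.71, -0.2148, -0.0017], 0.53)]
side tube [([0.6523, 0.0448, 0.0016], 0.57), ([0.6482, 0.0491, 0.1133], 0.5)]
side fork [([0.6393, 0.049, 0.0525], 0.92), ([0.2392, 0.308, -0.0001], 0.58), ([0.6459, 0.048, 0.0564], 0.2)]
side stand [([0.5824, -0.2684, 0.0001], 0.65), ([0.6473, 0.0465, 0.1133], 0.61)]
wrist tube [([0.6452, 0.05, 0.1134], 0.57)]
wrist fork []
wrist stand [([0.5858, -0.2682, 0.0032], 0.56)]
```

Tube is out (bottom at ~0.115), fork unmoved. I'll refine the stand by silhouette fit while nothing hides it.

```bash
python3 - <<'E'
from h import *
from scipy.optimize import minimize
B=box(-35,35,-35,35,0,50)
for c in('scene','side','wrist'):
    d=ctrl.camera(c);f=fproj if c=='wrist' else proj
    rs=ctrl.outline_of('stand',c)
    q=f(d,[[.584,-.2685,.025]])[0].astype(int)
    rs=[r for r in rs if 0<=q[1]<480 and 0<=q[0]<640 and r['region'][q[1]-4:q[1]+5,q[0]-4:q[0]+5].any()]
    if not rs: print(c,'none',q);continue
    m=rs[0]['region']
    def J(x):
        p=np.array([.584,-.2685,0])+x*[.01,.01,.1];cc,s=np.cos(p[2]),np.sin(p[2])
        w=B@np.array([[cc,-s,0],[s,cc,0],[0,0,1]]).T+[p[0],p[1],0];k=np.zeros((480,640),np.uint8)
        cv2.fillConvexPoly(k,cv2.convexHull((f(d,w)*16).round().astype(np.int32)),1,shift=4);return ((k>0)^m).sum()
    r=min((minimize(J,[0,0,y0],method='Nelder-Mead',options=dict(initial_simplex=[[0,0,y0],[.5,0,y0],[0,.5,y0],[0,0,y0+1]])) for y0 in(-6,-3,0,3,6)),key=lambda r:r.fun)
    print(c,rs[0]['score'],m.sum(),r.fun,np.array([.584,-.2685,0])+r.x*[.01,.01,.1])
    # hole: dark pixels within 20 mm of the centre on the top plane
    g=cv2.cvtColor(d['img'],cv2.COLOR_BGR2GRAY);uv=np.argwhere(m)[:,::-1]
    W=fonz(d,uv,.05) if c=='wrist' else np.array([onz(d,p,.05) for p in uv])
    k=np.hypot(W[:,0]-.584,W[:,1]+.2685)<.022;v=g[uv[k,1],uv[k,0]]
    dk=v<np.percentile(v,90)*.75;print('  hole dark',dk.sum(),W[k][dk].mean(0).round(4),np.ptp(W[k][dk],axis=0).round(3))
E
```

```text
scene 0.6 1216 47.0 [ 0.58112875 -0.26926241  0.29430325]
  hole dark 105 [ 0.579  -0.2677  0.05  ] [0.032 0.043 0.   ]
side 0.65 1362 27.0 [ 0.58495082 -0.27095872  0.25714465]
  hole dark 207 [ 0.5798 -0.2688  0.05  ] [0.034 0.043 0.   ]
wrist 0.8 4144 162.0 [ 0.58352021 -0.26838793  0.22294537]
  hole dark 264 [ 0.5801 -0.2666  0.05  ] [0.029 0.032 0.   ]
```

Emit:
carry_out --commands '[[1, [2, -30, 0], [0, 0, 0]], [1, [2, -40, 0], [0, 0, 0]], [1, [2, -40, 0], [0, 0, 0]], [1, [3, -40, 0], [0, 0, 0]], [1, [3, -40, 0], [0, 0, 0]], [1, [3, -40, 0], [0, 0, 0]], [1, [2, -40, 0], [0, 0, 0]], [1, [2, -30, 0], [0, 0, 0]], [1, [0, -20, 0], [0, 0, 0]], [1, [0, 0, 0], [0, 0, 0]]]'

```text
time_s: 34.33
ee_pos: [0.5833, -0.267, 0.1671]
eef_rot: [3.142, -0.0, 2.997]
force: [-0.5, 0.1, -1.7]
grip_width: 0.0179
grip_force: 35.0
```

```bash
python3 - <<'E'
from h import *
to([.5837,-.269,.168],2.9986)
for c in('scene','side'):
    d=ctrl.camera(c)
    print(c,[(t,[(np.round(r['at'],4).tolist(),round(r['score'],2)) for r in ctrl.place_of(t,c)][:2]) for t in ('tube','stand')])
E
```

```text
t 34.33 tcp [ 0.5833 -0.267   0.1671] F [-0.5  0.1 -1.7] shift_mm [-0.6 -1.9 -0.9] turn [ 0.    -0.    -0.001] then shift in target axes [-0.6 -1.9 -0.9]
scene [('tube', [([0.5834, -0.2652, 0.114], 0.55)]), ('stand', [([0.583, -0.2687, -0.0008], 0.76), ([0.5597, 0.0635, 0.0792], 0.29)])]
side [('tube', [([0.5838, -0.2652, 0.1146], 0.48), ([0.5831, -0.2709, -0.0028], 0.26)]), ('stand', [([0.5817, -0.2705, 0.0005], 0.78), ([0.7789, -0.1133, 0.0012], 0.43)])]
```

Emit:
carry_out --commands '[[1, [-0.5, -2, 15], [0, 0, 0]], [1, [0, 0, 20], [0, 0, 0]], [1, [0, 0, 15], [0, 0, 0]], [1, [0, 0, 8], [0, 0, 0]], [1, [0, 0, 2], [0, 0, 0]], [1, [0, 0, 2], [0, 0, 0]], [1, [0, 0, 2], [0, 0, 0]], [1, [0, 0, 0], [0, 0, 0]]]'

```text
time_s: 35.62
ee_pos: [0.5837, -0.2683, 0.1033]
eef_rot: [-3.142, 0.0, 2.999]
force: [-0.0, -0.6, -2.4]
grip_width: 0.0176
grip_force: 35.0
```

Emit:
carry_out --commands '[[1, [0, 0, 2], [0, 0, 0]], [1, [0, 0, 2], [0, 0, 0]], [1, [0, 0, 2], [0, 0, 0]], [1, [0, 0, 0], [0, 0, 0]]]'

```text
time_s: 36.12
ee_pos: [0.5836, -0.2683, 0.097]
eef_rot: [3.141, -0.0, 2.999]
force: [-0.3, -0.9, -1.1]
grip_width: 0.0177
grip_force: 35.0
```

In the hole without contact; on down, gently at the end.

Emit:
carry_out --commands '[[1, [0, 0, 4], [0, 0, 0]], [1, [0, 0, 4], [0, 0, 0]], [1, [0, 0, 4], [0, 0, 0]], [1, [0, 0, 4], [0, 0, 0]], [1, [0, 0, 4], [0, 0, 0]], [1, [0, 0, 4], [0, 0, 0]], [1, [0, 0, 3], [0, 0, 0]], [1, [0, 0, 0], [0, 0, 0]]]'

```text
time_s: 37.12
ee_pos: [0.5836, -0.2683, 0.07]
eef_rot: [3.141, -0.0, 2.999]
force: [-0.2, 0.0, -3.0]
grip_width: 0.0176
grip_force: 35.0
```

Emit:
carry_out --commands '[[1, [0, 0, 1], [0, 0, 0]], [1, [0, 0, 1], [0, 0, 0]], [1, [0, 0, 1], [0, 0, 0]], [1, [0, 0, 0], [0, 0, 0]]]'

```text
time_s: 37.62
ee_pos: [0.5837, -0.2683, 0.0672]
eef_rot: [3.142, -0.0, 2.999]
force: [-0.7, -0.3, -2.9]
grip_width: 0.0179
grip_force: 35.0
```

Emit:
carry_out --commands '[[1, [0, 0, 1], [0, 0, 0]], [1, [0, 0, 0.7], [0, 0, 0]], [1, [0, 0, 0], [0, 0, 0]]]'

```text
time_s: 38.0
ee_pos: [0.5837, -0.2683, 0.0655]
eef_rot: [3.142, -0.0, 2.999]
force: [-0.5, -0.3, -2.2]
grip_width: 0.0177
grip_force: 35.0
```

Emit:
carry_out --commands '[[0.4, [0, 0, 0], [0, 0, 0]], [0.4, [0, 0, 0], [0, 0, 0]], [0.4, [0, 0, 0], [0, 0, 0]], [0.4, [0, 0, 0], [0, 0, 0]], [0.4, [0, 0, 0], [0, 0, 0]], [0.4, [0, 0, 0], [0, 0, 0]], [0.4, [0, 0, 0], [0, 0, 0]]]'

```text
time_s: 38.88
ee_pos: [0.5837, -0.2683, 0.0656]
eef_rot: [-3.142, -0.0, 2.999]
force: [0.7, -0.6, 0.9]
grip_width: 0.0566
grip_force: 0.0
```

Emit:
carry_out --commands '[[0.4, [0, 0, -10], [0, 0, 0]], [0.4, [0, 0, -20], [0, 0, 0]], [0.4, [0, 0, -40], [0, 0, 0]], [0.4, [0, 0, -40], [0, 0, 0]], [0.4, [0, 0, -20], [0, 0, 0]], [0.4, [0, 0, 0], [0, 0, 0]], [0.4, [0, 0, 0], [0, 0, 0]]]'

```text
time_s: 39.75
ee_pos: [0.5834, -0.2682, 0.1949]
eef_rot: [3.141, -0.001, 2.999]
force: [0.4, -0.2, -1.0]
grip_width: 0.0567
grip_force: 0.0
```

```bash
python3 - <<'E'
from h import *
ims=[]
for c in('scene','side','wrist'):
    d=ctrl.camera(c);ims.append(d['img'])
    print(c,[(t,[(np.round(r['at'],4).tolist(),round(r['score'],2)) for r in ctrl.place_of(t,c)][:2]) for t in ('tube','stand','fork','fork_tab')])
a,b,w=ims
k=lambda i:cv2.resize(i,(400,300),interpolation=cv2.INTER_CUBIC)
cv2.imwrite('pics/end.png',np.vstack([np.hstack([k(a[180:330,150:350]),k(b[190:370,320:560])]),np.hstack([k(w),k(a)])]))
E
```

```text
scene [('tube', [([0.5861, -0.2671, 0.0109], 0.7)]), ('stand', [([0.5847, -0.2684, -0.0005], 0.82), ([0.4778, -0.4594, -0.0037], 0.68)]), ('fork', [([0.6433, 0.0434, 0.056], 0.88), ([0.2381, 0.3043, 0.0029], 0.7)]), ('fork_tab', [([0.5593, 0.0652, 0.0817], 0.95), ([0.4794, -0.4595, -0.004], 0.22)])]
side [('tube', [([0.5849, -0.2696, 0.0083], 0.68), ([0.6963, -0.3529, 0.0012], 0.25)]), ('stand', [([0.5813, -0.2695, -0.0012], 0.59)]), ('fork', [([0.2385, 0.3075, -0.0027], 0.82), ([0.6387, 0.0484, 0.0536], 0.69)]), ('fork_tab', [([0.3184, 0.3352, 0.0263], 0.94), ([0.5557, 0.0579, 0.0822], 0.82)])]
wrist [('tube', [([0.5841, -0.2676, 0.0134], 0.56)]), ('stand', [([0.5875, -0.2665, 0.0043], 0.57)]), ('fork', [([0.6417, 0.0507, 0.0549], 0.9), ([0.5576, 0.0594, 0.0762], 0.72)]), ('fork_tab', [([0.5587, 0.0606, 0.0781], 0.89)])]
```

View pics/end.png

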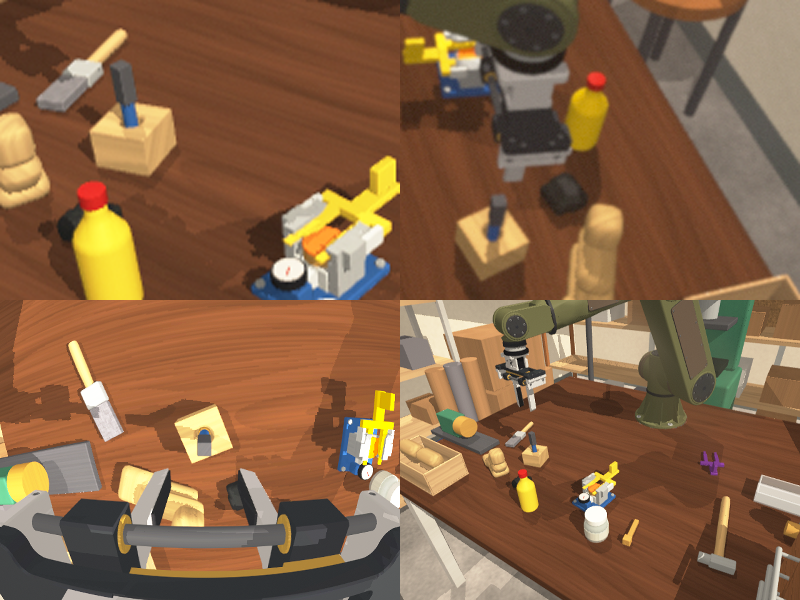

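The end view shows the tube upright in the block (montage (122,95)), the fork seated in the fitting (350,215), and the gripper clear of everything.

```bash
python3 -c "
from station import ctrl
print(ctrl.hand_in())"
```

```text
the job is handed in; nothing more can be done
None
```

The job is handed in, with no verdict returned: the fork is seated (pushed home at about 21 N), the tube came out without resistance and stands upright in the block, and the bystanders look unmoved.

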